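# Hang the painted hoops and send the carrier on

### The job

Slide the carrier with its freshly painted hoops from the first station to the middle one so that it clicks in there. With the carrier at that station, lift each hoop by its rim and hang it on the J-hook of its own colour, and stand every paint pot that is on the table upright in the carrier's pot tray; then slide the carrier on until it clicks in at the last station. Let no hoop fall, and leave the bottle, cup and palette plate where they are.

Things in the scene. Friction and masses are not known exactly. Their poses are not given: they have to be found in the camera images.
- hoop_red: painted wooden hoop, red with splatter spots: flat ring, 140 mm outer and 96 mm inner diameter (rim 22 mm deep), 14 mm thick, 80 g; may be absent. Origin at the ring's centre; own y is the ring's axis (either way round is the same). Starts upright in a carrier slot, axis level along the rail, top about 172 mm above the table, leaning up to 5 mm at the top
- seat_red (a point): fixed J-hook stand with red foot, post band and tip ball. Point: top of the level arm (8 mm bar) at mid length, 220 mm above the table; z up, arm along x from the post at +60 mm (no higher than the arm) to the upturned tip at -58 mm, which faces the robot and tops out 27 mm above the arm. A hung hoop's centre is 48 mm below this point, its axis along x
- hoop_yellow: painted wooden hoop, yellow with splatter spots: flat ring, 140 mm outer and 96 mm inner diameter (rim 22 mm deep), 14 mm thick, 80 g; may be absent. Origin at the ring's centre; own y is the ring's axis (either way round is the same). Starts upright in a carrier slot, axis level along the rail, top about 172 mm above the table, leaning up to 5 mm at the top
- seat_yellow (a point): fixed J-hook stand with yellow foot, post band and tip ball. Point: top of the level arm (8 mm bar) at mid length, 220 mm above the table; z up, arm along x from the post at +60 mm (no higher than the arm) to the upturned tip at -58 mm, which faces the robot and tops out 27 mm above the arm. A hung hoop's centre is 48 mm below this point, its axis along x
- hoop_green: painted wooden hoop, green with splatter spots: flat ring, 140 mm outer and 96 mm inner diameter (rim 22 mm deep), 14 mm thick, 80 g; may be absent. Origin at the ring's centre; own y is the ring's axis (either way round is the same). Starts upright in a carrier slot, axis level along the rail, top about 172 mm above the table, leaning up to 5 mm at the top
- seat_green (a point): fixed J-hook stand with green foot, post band and tip ball. Point: top of the level arm (8 mm bar) at mid length, 220 mm above the table; z up, arm along x from the post at +60 mm (no higher than the arm) to the upturned tip at -58 mm, which faces the robot and tops out 27 mm above the arm. A hung hoop's centre is 48 mm below this point, its axis along x
- pot_a: closed blue paint pot with white lid, squat cylinder 58 mm across and 42 mm tall, 140 g; may be absent. Origin at the centre of its underside; stands on the table to the left or right of the rail
- pot_b: closed orange paint pot with white lid, squat cylinder 58 mm across and 42 mm tall, 140 g; may be absent. Origin at the centre of its underside; stands on the table to the left or right of the rail
- carrier (a joint): the carrier's travel along the rail, m: 0 first station (start), 0.12 middle station, 0.24 last station; end stops at -0.003 and 0.243. A spring plunger clicks into each: about 6 N to leave or enter; it pulls in and holds from within 4 mm, else friction of 1 N. White plates by the rail mark the stations, a red pointer on the carrier shows its place
- handle (a point): centre of the top of the carrier's orange upright handle block, 24 mm (x) by 20 mm (y) in section and 62 mm tall, top 92 mm above the table. The axes of this point are those of the carrier: +y is the direction of growing travel, x is level across the rail, z is up. The carrier moves only along this y; the handle is at its +y end, its centre 36 mm beyond the pot tray's rim
- tray (a point): centre of the floor of the carrier's white pot tray (30 mm above the table), axes as the handle's. Inside it measures 143 mm (x) by 110 mm (y), with a rim 14 mm high; two pots fit side by side along x, e.g. 34 mm either side of the centre
- slots (a point): centre of the floor under the carrier's three hoop slots (30 mm above the table), axes as the handle's; the slots run along x and lie at y = -55, 0 and +55 mm, 17 mm wide; their walls reach 80 mm above the table
- squeeze_bottle: bystander: brown squeeze bottle, 52 mm across, 150 mm tall, origin at the centre of its underside
- water_cup: bystander: red cup, 76 mm across, 100 mm tall, origin at the centre of its underside
- palette: bystander: white palette plate, 130 mm across, 18 mm tall, origin at the centre of its underside
Things that resemble listed ones, but are neither listed nor needed, are in the scene too. Leave any pink or yellow look-alike of the pot_a alone.

How it is judged:
By the outcome, as a careful person would: the job done as asked, in the order asked, and still so for the second after the job is handed in, with the robot touching nothing.
Of hoop_red, hoop_yellow, hoop_green only 2 to 3 are there at a start; the rules pass over those that are not, and their reading is None.
Of pot_a, pot_b only 1 to 2 are there at a start; the rules pass over those that are not, and their reading is None.
At some moment in a run one of pot_a, pot_b may be knocked a few centimetres aside while the robot is not near it.
It also fails if it takes over 210 s, if anything falls off the work surface, if the arm or the gripper's body presses on something with over 40 N, if the wrist force passes 120 N, or if a joint passes its speed limit or range.

### The arm

A 7-joint arm with a two-finger parallel gripper is mounted at the origin on the work surface. World frame = base frame: x ahead of the robot, y to its left, z up, the work surface at z = 0. Lengths are in mm, angles in rad, forces in N, time in s.
With the tool pointing down it reaches from about 425 to 800 mm from the base axis. Payload 8.3 kg.
Tool frame: the origin (TCP) lies at the centre of the arm's flange, where the gripper is bolted on; the fingertips stand 173 mm ahead of it and the grasp point (between the pads) lies 155 mm ahead of it (robot.tcp_to_grasp is the z of the grasp point in the tool frame, in mm); z points along the fingers, y is the line along which they close (so a half turn about z gives the same grasp; the last joint's range is limited). The gripper opens to 85 mm and grips with 20 to 120 N. Pads are 22 mm wide; open, the fingers measure 114 mm over their backs; the gripper's body (76 mm by 85 mm) begins 54 mm behind the grasp point. The pads swing forward as they close: fully open they stand 13 mm farther back than shut.
Start: joints at [-1.198, 0.383, 0.016, 1.37, -0.006, 1.388, -0.046], TCP at [263.796, 566.593, 404.679] pointing down, gripper open.
Joint ranges: [-2.95, 2.95], [-0.25, 2.06], [-1.52, 1.56], [0.18, 2.33], [-1.44, 4.58], [0.02, 2.06], [-3.01, 3.01]. Speed limits (rad/s): [2.39, 2.39, 3.01, 3.01, 3.14, 3.14, 3.14].

### API

Orientations are given as a 3x3 rotation matrix whose columns are the frame's x, y, z axes.
In Python, from bench import monitor, vision, order, models, robot gives the robot as it stands.
- The arm moves only by the tool drive_tool, never from a script. Its argument "deltas" is a list of rows, each a list of 3 entries, a list of its own where there are three numbers: the shift along the tool's x, y, z in mm, then the turn about the tool's z in rad, then the opening, from -1 (shut) to 1 (fully open). A call has 1 to 10 rows; each row shifts and turns the commanded pose from where the row before left it, along the tool's axes as they then stand; what a row does not reach is not made up. A row lasts 1/8 s, in which the tool goes at most 62.5 mm and 10.7 degrees, less where a joint would pass 70% of its speed; a pose out of reach is approached as far as the arm can. A call with a gripper value outside its range is refused whole. The fingers move at their own pace and stop on an object; the grip force is fixed at half the most. Time passes only in rows, so rows that do not move let the fingers close. It gives the time, the measured TCP pose, the force, the opening and the grip force at its end, in the units of the state.
- monitor.read_state(): the state, without advancing time (a new reading comes with each control period).
- vision.capture(name): name is "side" or "top" or "wrist"; returns a dict with "image" (480x640x3 uint8, red, green, blue), "z_map" (480x640 float32, mm along the optical axis (not along the pixel's ray), 0 where there is no reading), "K" (3x3 intrinsics, pixels), "eye" and "attitude" of the camera in the world; the wrist camera has in their place "mount" (4x4, takes a point from camera to tool coordinates, whose origin is the TCP and whose axes are the flange's). Camera axes: x right, y down, z forward; pixel columns grow to the right and rows downward; lengths in mm; the calibration is good to about 2 mm. The wrist camera is an equidistant fisheye: a pixel r from the principal point sees the ray r / f radians off the axis. A picture is of the moment at which its call begins: read the wrist's pose just before it.
- order.hand_in(): hands the job in; it is judged then, once.
Trained networks look in a picture, given as the dict that the camera call returned (one of the last four; its "shot" number tells which), for a name from the list of things; names that differ only in an ending like _2 or _b are one class to them, and where a whole thing is asked for, a point or a joint stands for the part that bears it (a point fixed in the world has none). Each returns a list of dicts, best first, with "p" (0 to 1); they miss things now and then, are a little off and sometimes report something else, mostly with a low value. They report only what shows in the picture. A call takes as long as a camera call. They do not tell look-alikes from the thing itself.
- models.trace(picture, label): "pixels" (480x640 bool, what is visible of it) and "position" ([column, row] as shares, 0 to 1, of the picture: columns of its width, rows of its height, amid what is visible of it).
- models.pinpoint(picture, label): "position" ([column, row] as shares, 0 to 1, of the picture: columns of its width, rows of its height: a listed point, or the origin of a listed thing).
The state is a dict: "time": time; "qpos": joint angles; "joint_velocities": joint speeds; "joint_efforts": joint torques, N m; "tcp_pos": TCP position; "tcp_rot": TCP orientation; "wrist_force": force on the tool from outside, world axes, zero at the start; "wrist_torque": the same for the moment, N m; "finger_gap": opening from 0.0 (shut) to 1.0 (fully open); "finger_force": force on a finger pad.
Only numpy, scipy, OpenCV 4.12 (cv2) and the standard library are available. Lean on these libraries where they do the work, as an engineer would, in place of code of your own. Each camera call takes 0.05 s, during which the arm holds its last target. There are 200 camera calls.

## Working session

There is one attempt and no reset: what is moved stays moved. The work goes in short steps, Python scripts to look and compute and a tool call to move; the robot and the scene stay as the last step left them, time stands still between calls to the robot, and variables do not carry over. Pictures are saved under pics/ and viewed, at most 14 in all, crops included, and the job is handed in when it is done.

Besides the shell and the picture viewer there is one more tool, called after "Emit:" as a command line: name --argument value ..., lists and objects as JSON in quotes. drive_tool: Moves the arm, as the interface text tells. Its arguments: {"type":"object","properties":{"deltas":{"type":"array","items":{"type":"array"}}},"required":["deltas"]}

```bash
mkdir -p pics; ls; cat > h.py <<'E'
import numpy as np, cv2
from bench import monitor, vision, order, models, robot
def cap(n, save=None):
    s=monitor.read_state(); p=vision.capture(n)
    if 'mount' in p:
        T=np.eye(4); T[:3,:3]=s['tcp_rot']; T[:3,3]=s['tcp_pos']; M=T@np.array(p['mount'])
        p['R'],p['o']=M[:3,:3],M[:3,3]; p['fe']=True
    else: p['R'],p['o']=np.array(p['attitude']),np.array(p['eye']); p['fe']=False
    if save: cv2.imwrite('pics/'+save+'.png',cv2.cvtColor(p['image'],cv2.COLOR_RGB2BGR))
    return p
def ray(p,u,v):
    K=np.array(p['K']); x=(np.asarray(u,float)-K[0,2])/K[0,0]; y=(np.asarray(v,float)-K[1,2])/K[1,1]
    if p['fe']:
        r=np.hypot(x,y)+1e-9; k=np.tan(r)/r; x,y=x*k,y*k
    return np.stack([x,y,np.ones_like(x)],-1)
def at_depth(p,u,v,z): return (ray(p,u,v)*np.asarray(z)[...,None])@p['R'].T+p['o']
def at_z(p,u,v,z):
    d=ray(p,u,v)@p['R'].T; return p['o']+d*((z-p['o'][2])/d[...,2])[...,None]
def mask_pts(p,m):
    v,u=np.nonzero(m&(p['z_map']>0)); return at_depth(p,u,v,p['z_map'][v,u])
def px(p,pos): return pos[0]*640,pos[1]*480
E
python3 - <<'E'
from h import *
np.set_printoptions(precision=1,suppress=True)
s=monitor.read_state(); print(s['tcp_pos'],s['tcp_rot'],s['time'],robot.tcp_to_grasp)
for n in ['top','side']:
    p=cap(n,n+'0'); print(n,p['o'],p['R'].tolist(),np.array(p['K']).tolist())
    for l in ['hoop_red','hoop_yellow','hoop_green','pot_a','squeeze_bottle','water_cup','palette','carrier']:
        for d in models.trace(p,l)[:4]:
            if d['p']<.3: continue
            P=mask_pts(p,d['pixels']); 
            if len(P): print(l,round(d['p'],2),np.round(px(p,d['position'])),np.median(P,0),np.percentile(P,3,0),np.percentile(P,97,0))
    for l in ['seat_red','seat_yellow','seat_green','handle','tray','slots','pot_a']:
        z={'s':220,'h':92,'t':30,'p':0}[l[0]]
        if l=='slots': z=30
        for d in models.pinpoint(p,l)[:4]:
            if d['p']>.3:
                u,v=px(p,d['position']); print(l,round(d['p'],2),round(u),round(v),at_z(p,u,v,z))
E
```

```text
pics
[263.7 566.4 403.7] [[-0.9  0.4 -0. ]
 [ 0.4  0.9 -0. ]
 [-0.  -0.  -1. ]] 0.0 154.70000000000002
top [ 415.4  -11.1 1338.1] [[0.026694772328108247, -0.9974645882568473, 0.06596805517785571], [-0.9994116328643768, -0.028052068026308066, -0.01973498352690509], [0.0215354875893325, -0.0654024208500384, -0.997626556443464]] [[518.2315209002345, 0.0, 320.4908040560838], [0.0, 518.2315209002345, 231.04032907829793], [0.0, 0.0, 1.0]]
hoop_red 0.72 [334. 252.] [446.1 -69.2  31.9] [ 372.6 -241.4   24.8] [520.1  56.4  84. ]
hoop_red 0.58 [366. 254.] [ 443.7 -143.1  150.8] [ 379.5 -153.2   54. ] [ 506.8 -135.   173.4]
hoop_yellow 0.59 [389. 257.] [ 436.2 -198.1  143.7] [ 376.1 -209.3   53.3] [ 499.6 -189.8  173. ]
hoop_green 0.61 [415. 261.] [ 435.5 -253.4  138.8] [ 373.6 -290.2   18.4] [ 501.1 -244.3  173.4]
hoop_green 0.36 [228. 148.] [705.1 208.5  15.1] [614.  171.    7.9] [748.7 245.3 221.9]
pot_a 0.96 [454. 278.] [ 398.5 -379.    40.5] [ 373.9 -406.3    7.5] [ 422.8 -359.5   46.4]
pot_a 0.88 [153. 213.] [526.5 385.8  40.2] [502.3 366.5   5.3] [550.8 413.1  46. ]
pot_a 0.71 [332. 254.
[... 2177 characters left out ...]
.5 -414.2  100.6]
palette 0.8 [245. 177.] [320.1 399.8   9.9] [266.5 336.1   0.8] [376.8 449.2  19. ]
palette 0.73 [304. 318.] [ 443.4 -171.4   39. ] [ 371.1 -280.2   25.8] [519.6  53.2  90.3]
palette 0.31 [399. 262.] [690.5 -11.5  17. ] [581.8 -38.1  10. ] [732.6  24.3 229.8]
carrier 0.62 [302. 322.] [ 442.9 -168.7   38.8] [ 374.  -280.2   26.9] [518.6  50.1  83.1]
seat_red 0.73 383 210 [640.4   0.2 220. ]
seat_yellow 0.94 407 280 [ 643.7 -197.2  220. ]
seat_green 0.73 371 152 [655.5 211.9 220. ]
handle 0.66 300 242 [458.3  45.6  92. ]
handle 0.6 350 170 [624.4 306.2  92. ]
tray 0.87 301 292 [449.  -56.7  30. ]
pot_a 0.97 291 439 [ 396.7 -384.1    0. ]
pot_a 0.73 313 182 [523.8 377.6   0. ]
```

View pics/top0.png

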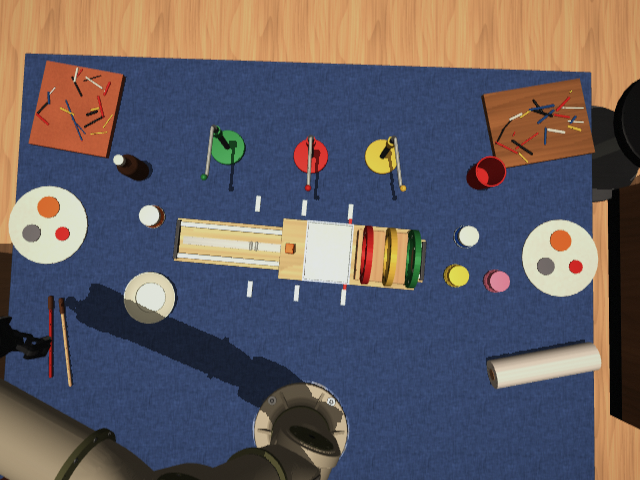

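View pics/side0.png

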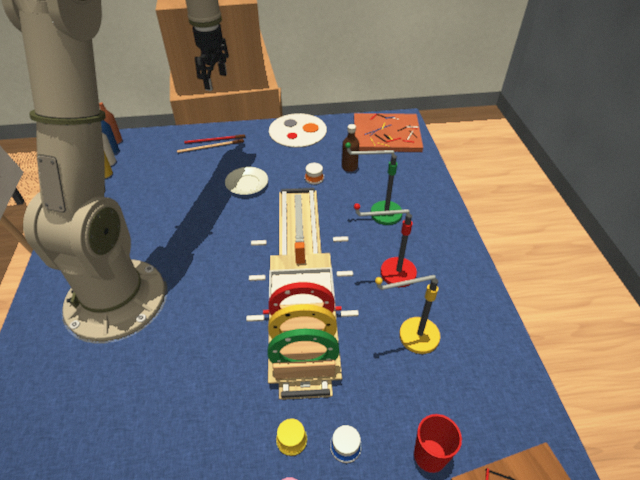

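The top view shows three hoops: red (366,254), yellow (390,257) and green (414,261). The pots are orange at (151,215) and blue at (467,236), and the yellow (457,276) and pink (497,281) ones are look-alikes. The hooks, left to right, are green, red and yellow. Next I measure the carrier yaw, hook axes and pots from depth.

```bash
cat > m.py <<'E'
from h import *
np.set_printoptions(precision=1,suppress=True)
def line(P):
    c=P.mean(0); w=np.linalg.svd(P[:,:2]-c[:2],full_matrices=False)[2][0]; t=(P[:,:2]-c[:2])@w
    return c,w,np.percentile(t,[0.5,99.5])
def cloud(p):
    P=at_depth(p,*np.meshgrid(np.arange(640),np.arange(480)),p['z_map']); return P
def sel(P,C,lo,hi): return np.all((P>lo)&(P<hi),-1)&(C if C is not None else True)
E
python3 - <<'E'
from m import *
for n in ['top','side']:
    p=cap(n); P=cloud(p); im=p['image'].astype(int); hsv=cv2.cvtColor(p['image'],cv2.COLOR_RGB2HSV)
    print(n)
    for nm,y in [('green',208),('red',0),('yellow',-200)]:
        m=sel(P,None,(560,y-60,208),(720,y+60,224)); Q=P[m]
        if len(Q)>5:
            c,w,t=line(Q); print('hook',nm,len(Q),c,w,'ends',c[:2]+w*t[0],c[:2]+w*t[1])
        Q=P[sel(P,None,(560,y-60,232),(720,y+60,256))]; print('  tip',len(Q),Q.mean(0) if len(Q) else '')
    for nm,y in [('red',-145),('yellow',-198),('green',-252)]:
        Q=P[sel(P,None,(360,y-25,140),(530,y+25,180))]; c,w,t=line(Q); Q2=Q[Q[:,2]>167]
        print('hoop',nm,len(Q),c,w,'top',Q2.mean(0),'x rng',np.percentile(Q[:,0],[1,99]), 'ymid',np.percentile(Q2[:,1],[2,98]))
    Q=P[sel(P,None,(425,-10,86),(490,80,98))]; print('handle',len(Q),Q.mean(0),Q.min(0),Q.max(0))
    for nm,x,y in [('blue',498,-410),('orange',526,386)]:
        Q=P[sel(P,None,(x-50,y-50,38),(x+50,y+50,50))]; (cx,cy),r=cv2.minEnclosingCircle(Q[:,:2].astype(np.float32)); print('pot',nm,len(Q),Q.mean(0),cx,cy,r)
    # tray interior white floor
    Q=P[sel(P,(hsv[...,1]<50)&(hsv[...,2]>140),(350,-130,22),(540,20,36))]; (a)=cv2.minAreaRect(Q[:,:2].astype(np.float32)); print('tray',len(Q),Q[:,2].mean(),a)
    # rail
    Q=P[sel(P,None,(380,80,6),(520,300,60))]; a=cv2.minAreaRect(Q[:,:2].astype(np.float32)); print('rail',len(Q),Q[:,2].mean(),a)
E
```

```text
top
hook green 189 [658.  213.8 218.6] [-1.   0.1] ends [711.1 209.8] [601.3 218. ]
  tip 34 [594.8 218.4 244.4]
hook red 171 [642.7  -4.4 218.8] [-1.  0.] ends [694.5  -5.7] [590.6  -3.1]
  tip 33 [578.7  -2.8 244.5]
hook yellow 179 [ 646.2 -197.6  218.9] [-1.  -0.1] ends [ 699.7 -190.9] [ 590.6 -204.7]
  tip 32 [ 583.5 -205.1  245.1]
hoop red 352 [ 442.6 -144.3  162. ] [-1.   0.1] top [ 443.  -145.   170.6] x rng [386.7 500. ] ymid [-151.7 -138. ]
hoop yellow 366 [ 438.6 -198.9  161.9] [-1.   0.1] top [ 439.8 -199.7  171. ] x rng [382.7 496.7] ymid [-206.4 -192.6]
hoop green 399 [ 435.8 -253.4  161.3] [-1.   0.1] top [ 436.5 -254.5  170.9] x rng [378.2 491.7] ymid [-263.  -247.3]
handle 79 [453.9  38.8  91.1] [442.8  29.   86.2] [464.7  48.6  97.5]
pot blue 301 [ 498.3 -410.    42.4] 498.98193359375 -410.7933349609375 25.75661849975586
pot orange 305 [527.4 392.2  41.8] 528.0052490234375 392.2126770019531 26.516979217529297
tray 2440 30.51721520406521 ((447.19598388671875, -53.958370208740234), (119.64832305908203, 151.8378448486328), 89.0574951171875)
rail 3055 11.786118238134293 
[... 610 characters left out ...]
op [ 439.1 -202.2  170.2] x rng [382.9 495.3] ymid [-209.9 -194.1]
hoop green 734 [ 435.2 -259.3  159.1] [ 1.  -0.1] top [ 435.5 -257.2  170.1] x rng [378.6 491.4] ymid [-264.6 -248.9]
handle 67 [453.3  35.2  90.9] [441.8  25.3  86.2] [464.7  48.9  94.6]
pot blue 621 [ 497.7 -413.2   41.6] 497.5984802246094 -412.3841552734375 25.783971786499023
pot orange 154 [528.4 388.8  41.7] 527.9532470703125 391.52239990234375 29.108509063720703
tray 929 30.549038888745038 ((447.6901550292969, -37.830841064453125), (103.70317840576172, 146.6147003173828), 85.24922943115234)
rail 1889 11.398300546715452 ((464.0382080078125, 189.39187622070312), (223.40631103515625, 107.96302032470703), 86.55870819091797)
```

```bash
cat > go.py <<'E'
import sys; from m import *
# usage: go.py gx gy gz psi : grasp-point target, psi = angle of tool y from world +y (ccw)
gx,gy,gz,psi=map(float,sys.argv[1:5]); s=monitor.read_state(); R=np.array(s['tcp_rot']); t=np.array(s['tcp_pos'])
g=t+R[:,2]*154.7; cur=np.arctan2(-R[0,1],R[1,1])
d=np.array([gx,gy,gz])-g; y=np.array([-np.sin(psi),np.cos(psi),0]); x=np.array([-np.cos(psi),-np.sin(psi),0])
print('t',s['time'],'grasp',g,'psi %.3f'%cur,'tilt',R[:,2],'turn %.3f'%(cur-psi),'local after turn x %.1f y %.1f z %.1f'%(d@x,d@y,-d[2]),'gap',s['finger_gap'])
E
python3 go.py 453.6 37 68 -0.0598
```

```text
t 1.7 grasp [263.8 566.6 250. ] psi -0.436 tilt [-0. -0. -1.] turn -0.376 local after turn x -221.1 y -517.3 z 182.0 gap 0.9998300326729522
```

Emit:
drive_tool --deltas '[[[0,0,0],-0.186,0.1],[[0,0,0],-0.186,0.1],[[0,-20,0],-0.004,0.1]]'

```text
time: 2.08
tcp_pos: [262.1, 547.2, 404.2]
tcp_rot: [[-0.998, 0.056, -0.001], [0.056, 0.998, -0.0], [0.001, -0.0, -1.0]]
wrist_force: [-0.1, -0.2, 0.2]
finger_gap: 0.55
finger_force: 0.0
```

Emit:
drive_tool --deltas '[[[-22,-50,0],0,0.1],[[-22,-50,0],0,0.1],[[-22,-50,0],0,0.1],[[-22,-50,0],0,0.1],[[-22,-50,0],0,0.1],[[-22,-50,0],0,0.1],[[-22,-50,0],0,0.1],[[-22,-50,0],0,0.1],[[-22,-50,0],0,0.1],[[-23,-47,0],0,0.1]]'

```text
time: 3.32
tcp_pos: [453.7, 35.4, 405.1]
tcp_rot: [[-0.998, 0.06, 0.001], [0.06, 0.998, 0.001], [-0.001, 0.001, -1.0]]
wrist_force: [0.5, 0.1, -0.0]
finger_gap: 0.549
finger_force: 0.0
```

```bash
python3 go.py 453.6 37 68 -0.0598; python3 - <<'E'
from m import *
p=cap('wrist','w0'); print(np.array(p['K']).tolist(), np.array(p['mount']))
for d in models.pinpoint(p,'handle')[:2]:
    u,v=px(p,d['position']); print(d['p'],u,v,at_z(p,u,v,92))
for d in models.trace(p,'handle')[:2]: print(d['p'],np.round(px(p,d['position'])))
P=cloud(p); Q=P[sel(P,None,(425,-10,88),(490,80,97))]; print(len(Q),Q.mean(0),Q.min(0),Q.max(0))
E
```

```text
t 3.325 grasp [453.8  35.5 250.4] psi -0.060 tilt [ 0.  0. -1.] turn -0.000 local after turn x 0.3 y 1.5 z 182.4 gap 0.548975911077388
[[371.64829954431775, 0.0, 330.8082547074784], [0.0, 371.64829954431775, 237.9983842572111], [0.0, 0.0, 1.0]] [[ 0.  -1.  -0.3 65.6]
 [ 1.   0.  -0.   0.4]
 [ 0.  -0.3  1.  32.1]
 [ 0.   0.   0.   1. ]]
0.77 338.36799999999994 223.584 [452.4  41.9  92. ]
0.62 [235. 210.]
0.45 [180. 417.]
707 [452.4  39.4  90.3] [440.8  29.3  88. ] [464.5  49.8  92.7]
```

Emit:
drive_tool --deltas '[[[1,2,40],0,0.1],[[0,1,40],0,0.1],[[0,0,40],0,0.1],[[0,0,40],0,0.1],[[0,0,20],0,0.1],[[0,0,0],0,0.1],[[0,0,0],0,-1],[[0,0,0],0,-1],[[0,0,0],0,-1],[[0,0,0],0,-1]]'

```text
time: 4.72
tcp_pos: [453.1, 40.0, 226.0]
tcp_rot: [[-0.998, 0.06, 0.002], [0.06, 0.998, 0.0], [-0.002, 0.001, -1.0]]
wrist_force: [-2.7, -2.2, 7.0]
finger_gap: 0.228
finger_force: 59.1
```

Emit:
drive_tool --deltas '[[[0,5,0],0,-1],[[0,15,0],0,-1],[[0,20,0],0,-1],[[0,20,0],0,-1],[[0,20,0],0,-1],[[0,20,0],0,-1],[[0,15,0],0,-1],[[0,4,0],0,-1],[[0,1,0],0,-1],[[0,0,0],0,-1]]'

```text
time: 5.98
tcp_pos: [460.4, 159.8, 226.0]
tcp_rot: [[-0.998, 0.06, 0.002], [0.06, 0.998, 0.001], [-0.002, 0.001, -1.0]]
wrist_force: [-1.3, -2.5, 8.0]
finger_gap: 0.224
finger_force: 60.6
```

Emit:
drive_tool --deltas '[[[0,0,0],0,0.0],[[0,0,0],0,0.1],[[0,0,-40],0,0.1],[[0,0,-50],0,0.1],[[0,0,-60],0,0.1],[[60,30,-60],0,-0.2],[[60,30,-30],0,-0.2],[[0,0,0],0,-0.2]]'

```text
time: 6.98
tcp_pos: [367.3, 214.6, 444.2]
tcp_rot: [[-0.999, 0.053, 0.003], [0.053, 0.999, 0.004], [-0.002, 0.004, -1.0]]
wrist_force: [0.1, -0.6, -0.2]
finger_gap: 0.401
finger_force: 0.0
```

```bash
cat > st.py <<'E'
from m import *
p=cap('top','t_'+str(int(monitor.read_state()['time']*10))); P=cloud(p)
Q=P[sel(P,None,(425,-20,88),(495,340,97))]; print('handle',len(Q),Q.mean(0) if len(Q) else '')
for nm,y in [('red',-27),('yellow',-82),('green',-137)]:
    Q=P[sel(P,None,(360,y-25,140),(530,y+25,180))]
    if len(Q)<60: continue
    c,w,t=line(Q); Q2=Q[Q[:,2]>167]
    print('hoop',nm,len(Q),c,w,'top',Q2.mean(0),'x rng',np.percentile(Q[:,0],[1,99]), 'y',np.percentile(Q2[:,1],[2,98]))
for nm,x,y in [('blue',498,-410),('orange',526,386)]:
    Q=P[sel(P,None,(x-80,y-40,38),(x+80,y+80,47))]; 
    if len(Q): print('pot',nm,len(Q),np.median(Q,0))
E
python3 st.py; python3 go.py 447 -25 170 -0.0598
```

```text
handle 71 [461.5 158.4  91.7]
hoop red 311 [449.3 -24.  162.8] [-1.   0.1] top [451.7 -24.  170.7] x rng [392.8 508.2] y [-31.5 -16.7]
hoop yellow 330 [446.4 -78.7 162.6] [-1.   0.1] top [447.3 -79.  170.9] x rng [389.8 503. ] y [-85.9 -72.4]
hoop green 349 [ 443.2 -133.   162. ] [-1.   0.1] top [ 443.3 -133.6  170.8] x rng [386.6 500. ] y [-140.3 -126.4]
pot blue 306 [ 498.6 -408.9   41.9]
pot orange 289 [526.9 392.1  41.7]
t 7.025 grasp [369.  213.4 288.3] psi -0.056 tilt [ 0.  0. -1.] turn 0.004 local after turn x -92.1 y -233.3 z 118.3 gap 0.4008939008541651
```

Emit:
drive_tool --deltas '[[[-45,-10,0],0.004,-0.2],[[-45,-10,0],0,-0.2],[[0,-45,0],0,-0.2],[[0,-45,0],0,-0.2],[[0,-45,0],0,-0.2],[[0,-45,0],0,-0.2],[[0,-30,0],0,-0.2],[[0,0,0],0,-0.2]]'

```text
time: 8.02
tcp_pos: [445.1, -26.8, 441.3]
tcp_rot: [[-0.998, 0.07, -0.001], [0.07, 0.998, -0.001], [0.001, -0.001, -1.0]]
wrist_force: [-0.3, 0.9, 0.0]
finger_gap: 0.398
finger_force: 0.0
```

```bash
python3 go.py 450.5 -23 167 -0.0598;  python3 - <<'E'
from m import *
p=cap('wrist','w1'); P=cloud(p)
for nm,y in [('red',-24),('yellow',-79)]:
    Q=P[sel(P,None,(380,y-22,162),(520,y+22,178))]; print(nm,len(Q),Q.mean(0) if len(Q) else '',np.percentile(Q,[2,98],axis=0) if len(Q) else '')
E
```

```text
t 8.025 grasp [444.9 -26.9 286.6] psi -0.070 tilt [-0. -0. -1.] turn -0.011 local after turn x -5.3 y 4.2 z 119.6 gap 0.39779739060082614
red 1942 [446.4 -23.7 168. ] [[416.7 -31.2 162.4]
 [480.9 -16.2 171.4]]
yellow 1985 [443.4 -77.8 167.8] [[413.6 -85.9 162.4]
 [477.5 -70.4 171.5]]
```

Emit:
drive_tool --deltas '[[[-4,4,20],-0.011,-0.2],[[0,0,30],0,-0.2],[[0,0,30],0,-0.2],[[0,0,30],0,-0.2],[[0,0,9],0,-0.2],[[0,0,0],0,-0.2],[[0,0,0],0,-1],[[0,0,0],0,-1],[[0,0,0],0,-1],[[0,0,0],0,-1]]'

```text
time: 9.32
tcp_pos: [449.9, -20.0, 323.8]
tcp_rot: [[-0.999, 0.054, 0.002], [0.054, 0.999, -0.0], [-0.002, -0.0, -1.0]]
wrist_force: [-1.2, -3.6, 5.9]
finger_gap: 0.152
finger_force: 59.0
```

Emit:
drive_tool --deltas '[[[0,0,-5],0,-1],[[0,0,-15],0,-1],[[0,0,-30],0,-1],[[0,0,-30],0,-1],[[0,0,-30],0,-1],[[0,0,-30],0,-1],[[0,0,-20],0,-1],[[0,0,0],0,-1]]'

```text
time: 10.32
tcp_pos: [449.6, -19.0, 484.9]
tcp_rot: [[-0.999, 0.052, 0.004], [0.052, 0.999, 0.002], [-0.003, 0.002, -1.0]]
wrist_force: [0.3, 0.2, -1.2]
finger_gap: 0.145
finger_force: 58.1
```

```bash
python3 go.py 520 -4 298 1.546; python3 - <<'E'
from m import *
p=cap('side','s1')
for d in models.trace(p,'hoop_red')[:2]:
    Q=mask_pts(p,d['pixels']); print(d['p'],np.round(px(p,d['position'])),np.median(Q,0),np.percentile(Q,[2,98],axis=0))
E
```

```text
t 10.325 grasp [450.2 -18.7 330.2] psi -0.052 tilt [ 0.  0. -1.] turn -1.598 local after turn x -16.4 y -69.5 z 32.2 gap 0.1445875070476344
0.61 [299. 223.] [448.3 -26.7 263.1] [[384.5 -33.  195.5]
 [514.5 -12.5 329.5]]
```

View pics/s1.png

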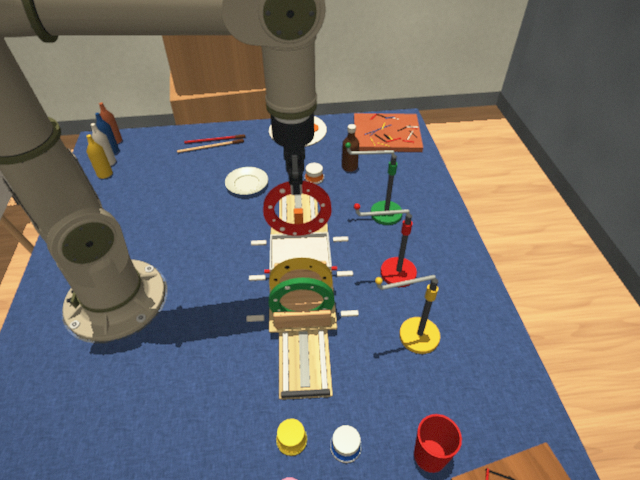

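```bash
python3 -c "
from m import *
print(monitor.read_state()['qpos'])"
```

```text
[-0.6 -0.1  0.5  1.7  0.   1.5  1.5]
```

Emit:
drive_tool --deltas '[[[0,0,0],0.17,-1],[[0,0,0],0.172,-1],[[0,0,0],0.172,-1],[[0,0,0],0.172,-1],[[0,0,0],0.172,-1],[[0,0,0],0.172,-1],[[0,0,0],0.172,-1],[[0,0,0],0.172,-1],[[0,0,0],0.17,-1],[[0,0,0],0,-1]]'

```text
time: 11.68
tcp_pos: [449.3, -19.2, 481.9]
tcp_rot: [[0.025, 1.0, -0.002], [1.0, -0.025, -0.0], [-0.0, -0.002, -1.0]]
wrist_force: [0.4, -0.2, -1.6]
finger_gap: 0.148
finger_force: 58.0
```

```bash
python3 go.py 520 -3.5 297 -1.596
```

```text
t 11.675 grasp [449.  -19.2 327.2] psi -1.596 tilt [-0. -0. -1.] turn 0.000 local after turn x 17.5 y 70.6 z 30.2 gap 0.14792368081506957
```

Emit:
drive_tool --deltas '[[[6,24,0],0,-1],[[6,24,0],0,-1],[[5,22,0],0,-1],[[0,0,15],0,-1],[[0,0,15],0,-1],[[0,30,0],0,-1],[[0,30,0],0,-1],[[0,30,0],0,-1],[[0,26,0],0,-1],[[0,0,0],0,-1]]'

```text
time: 12.92
tcp_pos: [636.3, -7.4, 450.9]
tcp_rot: [[0.025, 1.0, -0.003], [1.0, -0.025, -0.001], [-0.001, -0.003, -1.0]]
wrist_force: [-0.2, 0.6, -0.6]
finger_gap: 0.153
finger_force: 58.2
```

```bash
cat > hk.py <<'E'
import sys; from m import *
c=sys.argv[1]; x,y=map(float,sys.argv[2:4])
s=monitor.read_state(); print(s['wrist_force'],s['finger_gap'])
p=cap('side','hk_%s_%d'%(c,s['time']*10))
for d in models.trace(p,'hoop_'+c)[:2]:
    Q=mask_pts(p,d['pixels']); print('%.2f'%d['p'],np.round(px(p,d['position'])),np.median(Q,0),np.percentile(Q,[2,98],axis=0).tolist())
im=cv2.imread('pics/hk_%s_%d.png'%(c,s['time']*10)); cv2.imwrite('pics/crop_%s_%d.png'%(c,s['time']*10),cv2.resize(im[60:380,260:500],None,fx=1.8,fy=1.8))
E
python3 hk.py red 637 -5; python3 go.py 637 -5 242 -1.596; ls pics
```

```text
[-0.2  0.6 -0.6] 0.1526740904389321
0.64 [385. 210.] [631.6 -32.9 231.5] [[624.8685664598626, -78.7536331140639, 1.2353772382386634], [711.8915673618387, 224.90299789132916, 298.7054123671554]]
t 13.025 grasp [635.   -7.7 297.3] psi -1.597 tilt [-0. -0. -1.] turn -0.001 local after turn x 2.7 y 2.0 z 55.3 gap 0.15062133506165984
crop_red_129.png
hk_red_129.png
s1.png
side0.png
t_69.png
top0.png
w0.png
w1.png
```

Emit:
drive_tool --deltas '[[[1,0,15],0,-1],[[0,0,15],0,-1],[[0,0,10],0,-1],[[0,0,8],0,-1],[[0,0,5],0,-1],[[0,0,2],0,-1],[[0,0,0],0,-1]]'

```text
time: 13.9
tcp_pos: [636.0, -6.3, 398.0]
tcp_rot: [[0.026, 1.0, 0.0], [1.0, -0.026, -0.0], [-0.0, 0.0, -1.0]]
wrist_force: [0.5, -0.1, -1.1]
finger_gap: 0.149
finger_force: 58.4
```

```bash
python3 hk.py red 637 -5; python3 go.py 637 -5 240 -1.596; ls pics/crop*
```

```text
[ 0.5 -0.1 -1.1] 0.1485274173826018
0.81 [384. 229.] [632.  -35.  174.7] [[625.1764309028274, -77.6019870261485, 0.015423259067952232], [687.5644912769795, 169.38529023811074, 245.77014775292028]]
t 14.0 grasp [636.1  -6.3 243.5] psi -1.597 tilt [ 0. -0. -1.] turn -0.001 local after turn x 1.3 y 0.9 z 3.5 gap 0.1470484611632865
pics/crop_red_129.png
pics/crop_red_139.png
```

Emit:
drive_tool --deltas '[[[0,0,2],0,-1],[[0,0,1],0,-1],[[0,0,0],0,-1]]'

```text
time: 14.38
tcp_pos: [635.9, -6.2, 394.7]
tcp_rot: [[0.026, 1.0, -0.0], [1.0, -0.026, -0.0], [-0.0, -0.0, -1.0]]
wrist_force: [0.3, -0.3, -1.9]
finger_gap: 0.147
finger_force: 58.4
```

View pics/crop_red_139.png

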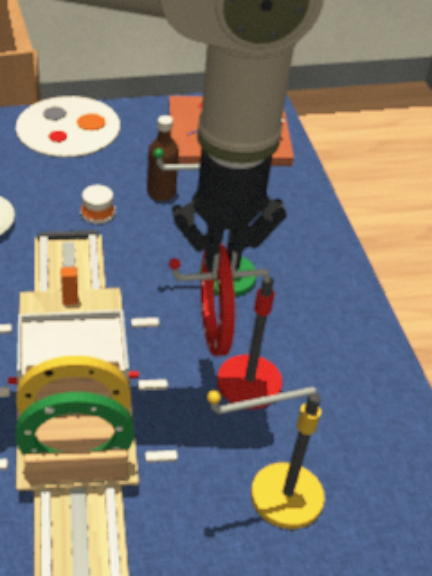

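The crop shows the red hoop threaded on the red arm at (225,275). I lower it to contact.

Emit:
drive_tool --deltas '[[[0,0,1],0,-1],[[0,0,1],0,-1],[[0,0,0],0,-1]]'

```text
time: 14.75
tcp_pos: [635.9, -6.3, 393.9]
tcp_rot: [[0.026, 1.0, 0.001], [1.0, -0.026, 0.0], [0.0, 0.001, -1.0]]
wrist_force: [-3.1, 0.1, 5.6]
finger_gap: 0.15
finger_force: 61.9
```

Emit:
drive_tool --deltas '[[[0,0,0],0,-0.55],[[0,0,0],0,-0.4],[[0,0,0],0,-0.4],[[0,0,-15],0,-0.4],[[0,0,-25],0,-0.4],[[0,0,-35],0,-0.4],[[0,0,-35],0,-0.4],[[0,0,0],0,-0.4]]'

```text
time: 15.75
tcp_pos: [635.9, -6.6, 506.6]
tcp_rot: [[0.026, 1.0, 0.005], [1.0, -0.026, -0.0], [0.0, 0.005, -1.0]]
wrist_force: [0.7, -0.1, 0.4]
finger_gap: 0.302
finger_force: 0.0
```

```bash
python3 hk.py red 637 -5; python3 st.py; python3 go.py 444 -79 300 -1.5; ls pics/crop*
```

```text
[ 0.7 -0.1  0.4] 0.3020542167714954
0.86 [383. 225.] [634.1 -12.8 184.7] [[628.806370351327, -74.55574936093889, -1.070993648018566], [689.6701160421288, 170.29681349246454, 241.79132271997304]]
handle 71 [461.2 159.1  91.7]
hoop yellow 332 [446.4 -78.9 162.7] [-1.   0.1] top [445.4 -78.9 170.9] x rng [389.7 504.3] y [-86.  -71.8]
hoop green 357 [ 443.5 -133.6  161.7] [-1.   0.1] top [ 443.8 -133.9  170.8] x rng [386.5 500.8] y [-140.5 -127. ]
pot blue 312 [ 496.6 -408.9   42.2]
pot orange 304 [528.6 393.3  41.7]
t 15.9 grasp [635.6  -6.1 347.4] psi -1.597 tilt [-0.  0. -1.] turn -0.097 local after turn x -59.1 y -196.3 z 47.4 gap 0.3005084100948548
pics/crop_red_129.png
pics/crop_red_139.png
pics/crop_red_157.png
```

Emit:
drive_tool --deltas '[[[-18,-47,0],0,-0.2],[[-19,-47,0],0,-0.2],[[-20,-47,0],0,-0.2],[[-20,-46,0],0,-0.2],[[0,0,0],-0.17,-0.2],[[0,0,0],-0.17,-0.2],[[0,0,0],-0.17,-0.2],[[0,0,0],-0.17,-0.2],[[0,0,0],-0.17,-0.2],[[0,0,0],-0.17,-0.2]]'

```text
time: 17.15
tcp_pos: [446.7, -78.1, 501.7]
tcp_rot: [[-0.841, 0.54, -0.002], [0.54, 0.841, -0.0], [0.002, -0.001, -1.0]]
wrist_force: [0.2, -0.2, -0.5]
finger_gap: 0.399
finger_force: 0.0
```

Emit:
drive_tool --deltas '[[[0,0,20],-0.17,-0.2],[[0,0,20],-0.17,-0.2],[[0,0,20],-0.177,-0.2],[[0,0,0],0,-0.2]]'

```text
time: 17.65
tcp_pos: [446.3, -78.0, 440.9]
tcp_rot: [[-0.998, 0.061, -0.005], [0.061, 0.998, -0.0], [0.005, -0.001, -1.0]]
wrist_force: [-0.2, -0.7, -0.0]
finger_gap: 0.399
finger_force: 0.0
```

```bash
python3 go.py 446 -78.5 167 -0.0598;  python3 - <<'E'
from m import *
p=cap('wrist','w2'); P=cloud(p)
for nm,y in [('yellow',-79),('green',-133)]:
    Q=P[sel(P,None,(380,y-22,162),(520,y+22,178))]; print(nm,len(Q),Q.mean(0) if len(Q) else '',np.percentile(Q,[2,98],axis=0) if len(Q) else '')
E
```

```text
t 17.65 grasp [445.6 -78.1 286.2] psi -0.061 tilt [-0. -0. -1.] turn -0.001 local after turn x -0.5 y -0.4 z 119.2 gap 0.3990602847763341
yellow 1924 [443.1 -78.3 168. ] [[413.6 -85.9 162.4]
 [477.8 -70.7 171.5]]
green 1982 [ 439.9 -133.1  167.8] [[ 409.9 -141.1  162.3]
 [ 474.  -125.7  171.5]]
```

View pics/crop_red_157.png

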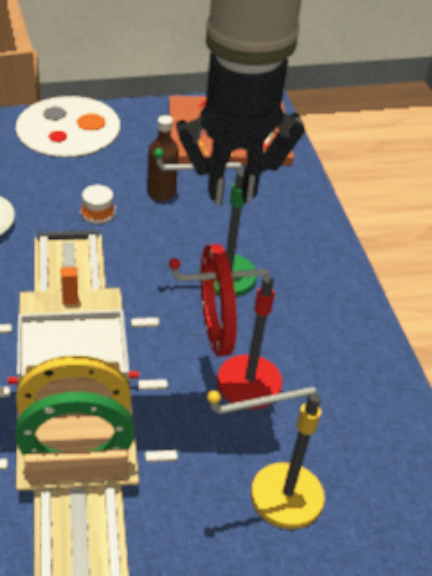

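Red hangs freely at (220,300). Now the yellow hoop.

Emit:
drive_tool --deltas '[[[0,0,20],0,-0.2],[[0,0,30],0,-0.2],[[0,0,30],0,-0.2],[[0,0,30],0,-0.2],[[0,0,9],0,-0.2],[[0,0,0],0,-0.2],[[0,0,0],0,-1],[[0,0,0],0,-1],[[0,0,0],0,-1],[[0,0,0],0,-1]]'

```text
time: 18.95
tcp_pos: [447.5, -78.5, 325.1]
tcp_rot: [[-0.998, 0.06, 0.002], [0.06, 0.998, 0.0], [-0.002, 0.0, -1.0]]
wrist_force: [-0.2, -0.2, 7.0]
finger_gap: 0.152
finger_force: 60.1
```

Emit:
drive_tool --deltas '[[[0,0,-5],0,-1],[[0,0,-15],0,-1],[[0,0,-30],0,-1],[[0,0,-30],0,-1],[[0,0,-30],0,-1],[[0,0,-30],0,-1],[[0,0,-20],0,-1],[[0,0,0],0,-1]]'

```text
time: 19.95
tcp_pos: [447.1, -78.6, 485.7]
tcp_rot: [[-0.998, 0.06, 0.003], [0.06, 0.998, 0.0], [-0.003, 0.001, -1.0]]
wrist_force: [0.4, -0.6, -1.6]
finger_gap: 0.145
finger_force: 59.2
```

```bash
python3 hk.py yellow 637 -5; python3 go.py 520 -215 297 -1.442
```

```text
[ 0.4 -0.6 -1.6] 0.14523449086316156
0.84 [299. 244.] [445.8 -85.2 264.3] [[381.02532212777965, -91.8800924743295, 196.2759538500929], [511.8907474373157, -72.10922158504681, 329.0656895026395]]
t 20.05 grasp [446.7 -78.3 328.9] psi -0.060 tilt [-0.  0. -1.] turn 1.382 local after turn x -144.9 y 55.1 z 31.9 gap 0.15121671362094116
```

Emit:
drive_tool --deltas '[[[0,0,0],0.17,-1],[[0,0,0],0.174,-1],[[0,0,0],0.174,-1],[[0,0,0],0.174,-1],[[0,0,0],0.174,-1],[[0,0,0],0.174,-1],[[0,0,0],0.174,-1],[[0,0,0],0.168,-1],[[0,0,0],0,-1]]'

```text
time: 21.18
tcp_pos: [446.7, -78.3, 482.9]
tcp_rot: [[-0.13, 0.992, -0.002], [0.992, 0.13, -0.0], [0.0, -0.002, -1.0]]
wrist_force: [-0.1, 0.1, -1.4]
finger_gap: 0.152
finger_force: 59.2
```

```bash
python3 go.py 523 -214 297 -1.442;python3 go.py 640 -199 240 -1.442
```

```text
t 21.175 grasp [446.5 -78.3 328.2] psi -1.441 tilt [-0. -0. -1.] turn 0.001 local after turn x -144.4 y 58.5 z 31.2 gap 0.1518389351365609
t 21.175 grasp [446.5 -78.3 328.2] psi -1.441 tilt [-0. -0. -1.] turn 0.001 local after turn x -144.5 y 176.4 z 88.2 gap 0.1518389351365609
```

Emit:
drive_tool --deltas '[[[-36,10,0],0,-1],[[-36,15,0],0,-1],[[-36,15,0],0,-1],[[-36,15,0],0,-1],[[0,3,0],0,-1],[[0,0,16],0,-1],[[0,0,15],0,-1],[[0,20,0],0,-1],[[0,25,0],0,-1],[[0,25,0],0,-1]]'

```text
time: 22.42
tcp_pos: [592.8, -203.3, 451.9]
tcp_rot: [[-0.131, 0.991, -0.0], [0.991, 0.131, 0.001], [0.002, -0.0, -1.0]]
wrist_force: [-0.3, 0.8, -1.1]
finger_gap: 0.145
finger_force: 59.2
```

Emit:
drive_tool --deltas '[[[0,25,0],0,-1],[[0,22,0],0,-1],[[0,0,0],0,-1],[[0,0,15],0,-1],[[0,0,15],0,-1],[[0,0,10],0,-1],[[0,0,8],0,-1],[[0,0,4],0,-1],[[0,0,0],0,-1]]'

```text
time: 23.55
tcp_pos: [639.0, -198.6, 400.8]
tcp_rot: [[-0.129, 0.992, -0.0], [0.992, 0.129, 0.0], [0.0, -0.0, -1.0]]
wrist_force: [0.6, 0.9, -0.2]
finger_gap: 0.151
finger_force: 59.3
```

```bash
python3 hk.py yellow 637 -5; python3 go.py 640 -199 240 -1.442; ls pics/crop_y*
```

```text
[ 0.6  0.9 -0.2] 0.15070291149520482
0.94 [408. 305.] [ 638.1 -225.2  177.2] [[623.8374914894756, -267.55280260174897, 93.63019063199215], [658.6429433812544, -134.2108664354384, 246.47778342799432]]
t 23.65 grasp [ 639.2 -198.8  246.6] psi -1.442 tilt [ 0. -0. -1.] turn 0.000 local after turn x -0.3 y 0.8 z 6.6 gap 0.14801682917167638
pics/crop_yellow_199.png
pics/crop_yellow_235.png
```

Emit:
drive_tool --deltas '[[[0,0,3],0,-1],[[0,0,2],0,-1],[[0,0,1],0,-1],[[0,0,0],0,-1]]'

```text
time: 24.15
tcp_pos: [639.0, -198.7, 395.1]
tcp_rot: [[-0.129, 0.992, 0.0], [0.992, 0.129, -0.0], [-0.0, 0.0, -1.0]]
wrist_force: [-1.0, 0.2, 1.1]
finger_gap: 0.148
finger_force: 59.5
```

View pics/crop_yellow_235.png

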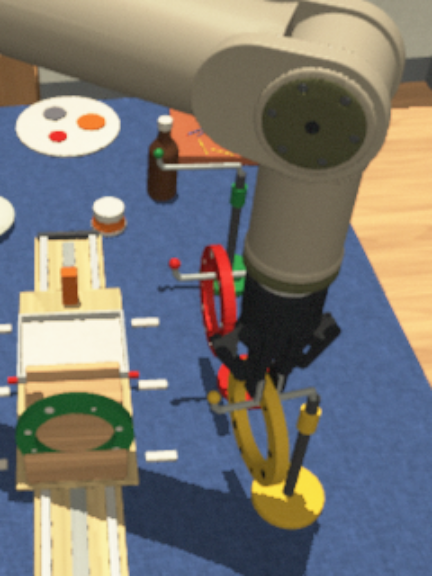

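The yellow hoop is threaded on its arm at (260,400). The orange pot has shifted to (108,217), which is the announced knock. I set the hoop down and release.

Emit:
drive_tool --deltas '[[[0,0,1],0,-1],[[0,0,0],0,-0.55],[[0,0,0],0,-0.4],[[0,0,0],0,-0.4],[[0,0,-15],0,-0.4],[[0,0,-25],0,-0.4],[[0,0,-35],0,-0.4],[[0,0,-35],0,-0.4],[[0,0,0],0,-0.4]]'

```text
time: 25.28
tcp_pos: [638.8, -199.2, 508.5]
tcp_rot: [[-0.129, 0.992, 0.006], [0.992, 0.129, -0.002], [-0.003, 0.006, -1.0]]
wrist_force: [0.4, -0.2, 0.9]
finger_gap: 0.3
finger_force: 0.0
```

```bash
python3 hk.py yellow 637 -5; python3 st.py; python3 go.py 443 -133 288 -1.442
```

```text
[ 0.4 -0.2  0.9] 0.30025977984185187
0.60 [405. 303.] [ 638.3 -210.4  187.4] [[624.6112997642823, -270.4362368064016, 0.14264601542784247], [695.0736085147778, -99.61387328413326, 241.64760125096097]]
handle 73 [462.1 158.6  91.4]
pot blue 315 [ 496.9 -409.2   42.1]
pot orange 228 [542.7 361.6  41.5]
t 25.425 grasp [ 638.9 -198.6  348.9] psi -1.442 tilt [-0.  0. -1.] turn 0.000 local after turn x 90.2 y -185.9 z 60.9 gap 0.3004731005195731
```

Emit:
drive_tool --deltas '[[[10,-46,0],0,-0.2],[[25,-47,0],0,-0.2],[[27,-47,0],0,-0.2],[[28,-46,0],0,-0.2],[[0,0,0],-0.173,-0.2],[[0,0,0],-0.173,-0.2],[[0,0,0],-0.173,-0.2],[[0,0,0],-0.173,-0.2],[[0,0,0],-0.173,-0.2],[[0,0,0],-0.173,-0.2]]'

```text
time: 26.68
tcp_pos: [442.8, -133.1, 502.9]
tcp_rot: [[-0.922, 0.387, -0.002], [0.387, 0.922, 0.0], [0.002, -0.001, -1.0]]
wrist_force: [-0.1, 0.2, -0.2]
finger_gap: 0.4
finger_force: 0.0
```

Emit:
drive_tool --deltas '[[[0,0,30],-0.173,-0.2],[[0,0,30],-0.171,-0.2],[[0,0,0],0,-0.2]]'

```text
time: 27.05
tcp_pos: [442.2, -132.8, 441.6]
tcp_rot: [[-0.998, 0.06, -0.005], [0.06, 0.998, 0.0], [0.005, -0.0, -1.0]]
wrist_force: [-0.3, 1.4, 0.5]
finger_gap: 0.398
finger_force: 0.0
```

```bash
python3 go.py 443 -133 167 -0.0598;  python3 - <<'E'
from m import *
p=cap('wrist','w3'); P=cloud(p)
for nm,y in [('green',-133)]:
    Q=P[sel(P,None,(380,y-22,162),(520,y+22,178))]; print(nm,len(Q),Q.mean(0) if len(Q) else '',np.percentile(Q,[2,98],axis=0) if len(Q) else '')
E
```

```text
t 27.05 grasp [ 441.3 -132.7  286.9] psi -0.060 tilt [-0.  0. -1.] turn -0.001 local after turn x -1.7 y -0.2 z 119.9 gap 0.3980722177591691
green 1907 [ 439.8 -133.8  168. ] [[ 410.2 -141.1  162.4]
 [ 474.3 -126.4  171.5]]
```

Emit:
drive_tool --deltas '[[[-1,-1,20],0,-0.2],[[0,0,30],0,-0.2],[[0,0,30],0,-0.2],[[0,0,30],0,-0.2],[[0,0,9],0,-0.2],[[0,0,0],0,-0.2],[[0,0,0],0,-1],[[0,0,0],0,-1],[[0,0,0],0,-1],[[0,0,0],0,-1]]'

```text
time: 28.35
tcp_pos: [444.5, -134.6, 326.1]
tcp_rot: [[-0.998, 0.06, 0.002], [0.06, 0.998, -0.0], [-0.002, 0.0, -1.0]]
wrist_force: [-0.7, 1.1, 6.3]
finger_gap: 0.144
finger_force: 60.0
```

Emit:
drive_tool --deltas '[[[0,0,-5],0,-1],[[0,0,-15],0,-1],[[0,0,-30],0,-1],[[0,0,-30],0,-1],[[0,0,-30],0,-1],[[0,0,-30],0,-1],[[0,0,-20],0,-1],[[0,0,0],0,-1]]'

```text
time: 29.35
tcp_pos: [444.0, -134.8, 486.7]
tcp_rot: [[-0.998, 0.06, 0.003], [0.06, 0.998, 0.0], [-0.003, 0.0, -1.0]]
wrist_force: [0.5, 0.8, -1.3]
finger_gap: 0.148
finger_force: 59.2
```

```bash
python3 hk.py green 637 -5; python3 go.py 535 221 297 -1.647; python3 -c "
from m import *
print(monitor.read_state()['qpos'])"
```

```text
[ 0.5  0.8 -1.3] 0.14824961314144167
0.73 [299. 264.] [ 437.9 -141.   264.5] [[377.6523167362913, -147.28776333324612, 196.31572984519656], [506.21788309089993, -128.2779888581458, 329.1867102155537]]
t 29.45 grasp [ 443.7 -134.4  329.9] psi -0.060 tilt [-0.  0. -1.] turn 1.587 local after turn x 361.3 y 64.0 z 32.9 gap 0.14573940229009844
[-0.5 -0.   0.8  1.7  0.   1.5  1.7]
```

Emit:
drive_tool --deltas '[[[0,0,0],0.17,-1],[[0,0,0],0.177,-1],[[0,0,0],0.177,-1],[[0,0,0],0.177,-1],[[0,0,0],0.177,-1],[[0,0,0],0.177,-1],[[0,0,0],0.177,-1],[[0,0,0],0.177,-1],[[0,0,0],0.178,-1],[[0,0,0],0,-1]]'

```text
time: 30.7
tcp_pos: [443.7, -134.3, 483.9]
tcp_rot: [[0.075, 0.997, -0.002], [0.997, -0.075, -0.0], [-0.0, -0.002, -1.0]]
wrist_force: [0.5, 0.1, -0.7]
finger_gap: 0.148
finger_force: 59.2
```

Emit:
drive_tool --deltas '[[[25,0,0],0,-1],[[42,0,0],0,-1],[[42,0,0],0,-1],[[42,0,0],0,-1],[[42,0,0],0,-1],[[42,16,0],0,-1],[[42,16,0],0,-1],[[42,16,0],0,-1],[[42,16,0],0,-1],[[0,0,0],0,-1]]'

```text
time: 31.95
tcp_pos: [535.2, 225.2, 482.3]
tcp_rot: [[0.066, 0.998, -0.003], [0.998, -0.066, -0.002], [-0.002, -0.003, -1.0]]
wrist_force: [0.2, -1.3, -0.4]
finger_gap: 0.149
finger_force: 59.2
```

```bash
python3 go.py 535 220.7 297 -1.647; python3 go.py 652 211.7 240 -1.647
```

```text
t 31.95 grasp [534.6 224.9 327.6] psi -1.636 tilt [-0. -0. -1.] turn 0.011 local after turn x -4.2 y 0.7 z 30.6 gap 0.14908168794451981
t 31.95 grasp [534.6 224.9 327.6] psi -1.636 tilt [-0. -0. -1.] turn 0.011 local after turn x -4.2 y 118.0 z 87.6 gap 0.14908168794451981
```

Emit:
drive_tool --deltas '[[[-4,0,0],0.011,-1],[[0,0,16],0,-1],[[0,0,15],0,-1],[[0,0,0],0,-1],[[0,20,0],0,-1],[[0,25,0],0,-1],[[0,25,0],0,-1],[[0,25,0],0,-1],[[0,23,0],0,-1],[[0,0,0],0,-1]]'

```text
time: 33.2
tcp_pos: [653.4, 205.8, 453.0]
tcp_rot: [[0.088, 0.996, -0.001], [0.996, -0.088, -0.001], [-0.001, -0.0, -1.0]]
wrist_force: [0.2, -0.5, -0.9]
finger_gap: 0.147
finger_force: 59.2
```

Emit:
drive_tool --deltas '[[[0,0,15],0,-1],[[0,0,15],0,-1],[[0,0,10],0,-1],[[0,0,8],0,-1],[[0,0,2],0,-1],[[0,0,0],0,-1]]'

```text
time: 33.95
tcp_pos: [652.4, 206.5, 404.1]
tcp_rot: [[0.087, 0.996, 0.0], [0.996, -0.087, 0.0], [0.0, 0.0, -1.0]]
wrist_force: [0.2, -0.4, -0.7]
finger_gap: 0.148
finger_force: 59.2
```

```bash
python3 hk.py green 637 -5; python3 go.py 652 211.7 240 -1.647; ls pics/crop_g*
```

```text
[ 0.2 -0.4 -0.7] 0.14826327008309795
0.69 [373. 165.] [649.5 174.4 190.7] [[640.3066857519797, 136.55281826787729, 1.8129147584191652], [714.5460089313822, 348.1036540842255, 250.45578422406055]]
t 34.05 grasp [652.6 206.5 249.7] psi -1.658 tilt [ 0.  0. -1.] turn -0.011 local after turn x 5.2 y -1.0 z 9.7 gap 0.1468726886543047
pics/crop_green_293.png
pics/crop_green_339.png
```

Emit:
drive_tool --deltas '[[[5,0,0],-0.011,-1],[[0,0,5],0,-1],[[0,0,2],0,-1],[[0,0,1],0,-1],[[0,0,0],0,-1]]'

```text
time: 34.67
tcp_pos: [652.8, 211.5, 396.0]
tcp_rot: [[0.076, 0.997, 0.0], [0.997, -0.076, 0.0], [0.0, 0.0, -1.0]]
wrist_force: [-0.5, 0.7, 0.4]
finger_gap: 0.144
finger_force: 59.5
```

```bash
python3 hk.py green 637 -5; ls pics/crop_g*;cp $(ls -t pics/crop_g*|head -1) pics/gview.png
```

```text
[-0.5  0.7  0.4] 0.14413037886314253
0.91 [373. 168.] [649.8 179.1 179. ] [[641.5324055153098, 141.09362399268477, 116.99341016688167], [660.3197130890152, 264.7024331258927, 242.38948458655395]]
0.71 [300. 275.] [450.3 -46.9  46.1] [[374.3072944362527, -159.98936427473652, 25.741820403237313], [527.0342417633826, 170.9673379854929, 82.52388708926892]]
pics/crop_green_293.png
pics/crop_green_339.png
pics/crop_green_346.png
```

View pics/gview.png

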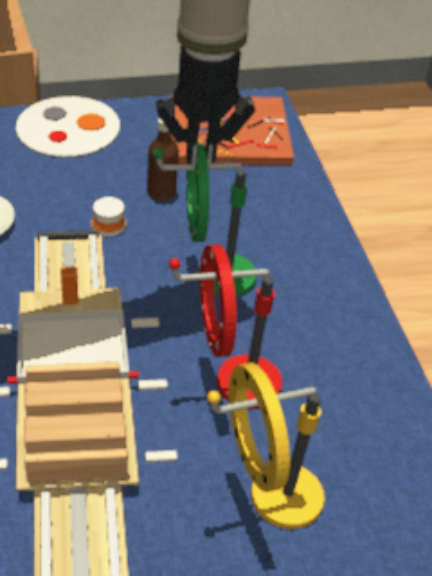

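Green is threaded at (198,165). I lower the last mm, release and go for the orange pot.

Emit:
drive_tool --deltas '[[[0,0,1],0,-1],[[0,0,0],0,-0.55],[[0,0,0],0,-0.4],[[0,0,0],0,-0.4],[[0,0,-15],0,-0.4],[[0,0,-25],0,-0.4],[[0,0,-35],0,-0.4],[[0,0,-35],0,-0.4],[[0,0,0],0,-0.4]]'

```text
time: 35.9
tcp_pos: [652.8, 211.0, 509.8]
tcp_rot: [[0.076, 0.997, 0.007], [0.997, -0.076, 0.002], [0.002, 0.007, -1.0]]
wrist_force: [0.6, 0.1, -0.3]
finger_gap: 0.299
finger_force: 0.0
```

```bash
python3 hk.py green 637 -5; cat > pt.py <<'E'
from m import *
for n in ['top','side']:
    p=cap(n); P=cloud(p)
    for nm,x,y in [('blue',498,-410),('orange',542,370)]:
        Q=P[sel(P,None,(x-60,y-60,38),(x+60,y+60,47))]
        if len(Q): print(n,'pot',nm,len(Q),np.median(Q,0),cv2.minEnclosingCircle(Q[:,:2].astype(np.float32)))
    for d in models.pinpoint(p,'tray')[:1]: u,v=px(p,d['position']); print('tray',d['p'],at_z(p,u,v,30))
    hsv=cv2.cvtColor(p['image'],cv2.COLOR_RGB2HSV)
    Q=P[sel(P,(hsv[...,1]<60)&(hsv[...,2]>120),(365,-10,40),(540,140,50))]; print('rim',len(Q),cv2.minAreaRect(Q[:,:2].astype(np.float32)))
E
python3 pt.py; python3 go.py 542 362 150 -0.06
```

```text
[ 0.6  0.1 -0.3] 0.29871506508501566
0.85 [370. 164.] [650.5 198.2 181.2] [[641.8812940360925, 143.03161912108874, -1.2115621947644375], [724.8885258603019, 422.64195082094085, 241.25315305940876]]
top pot blue 287 [ 498.6 -409.3   42.3] ((498.4429931640625, -410.146240234375), 26.06620979309082)
tray 0.71 [451.6  66.9  30. ]
rim 142 ((454.5275573730469, 39.866111755371094), (69.31108856201172, 150.29739379882812), 86.88053894042969)
side pot blue 614 [ 497.7 -413.4   41.6] ((497.951416015625, -412.58856201171875), 25.807601928710938)
side pot orange 155 [541.2 353.3  41.5] ((543.2517700195312, 355.4716796875), 27.794254302978516)
tray 0.7 [460.2  58.7  30. ]
rim 156 ((455.622802734375, 63.44738006591797), (122.16780853271484, 150.64935302734375), 86.37571716308594)
t 36.2 grasp [652.5 211.5 349. ] psi -1.647 tilt [-0. -0. -1.] turn -1.587 local after turn x 119.3 y 143.6 z 199.0 gap 0.2973805618728892
```

Emit:
drive_tool --deltas '[[[35,-30,0],0,0.5],[[35,-30,0],0,1],[[35,-30,0],0,1],[[34,-31,0],0,1],[[0,0,0],-0.176,1],[[0,0,0],-0.176,1],[[0,0,0],-0.176,1],[[0,0,0],-0.176,1],[[0,0,0],-0.176,1],[[0,0,0],-0.176,1]]'

```text
time: 37.45
tcp_pos: [542.7, 359.3, 504.0]
tcp_rot: [[-0.834, 0.552, -0.001], [0.552, 0.834, -0.001], [0.001, -0.001, -1.0]]
wrist_force: [-0.6, 0.0, -0.3]
finger_gap: 0.998
finger_force: 0.0
```

Emit:
drive_tool --deltas '[[[0,0,30],-0.176,1],[[0,0,40],-0.176,1],[[0,0,40],-0.179,1],[[0,0,40],0,1],[[0,0,0],0,1]]'

```text
time: 38.08
tcp_pos: [541.7, 358.7, 350.7]
tcp_rot: [[-0.998, 0.06, -0.007], [0.06, 0.998, -0.005], [0.006, -0.005, -1.0]]
wrist_force: [-0.1, 0.1, -0.3]
finger_gap: 1.001
finger_force: 0.0
```

```bash
python3 go.py 542 359 32 -0.06;  python3 - <<'E'
from m import *
p=cap('wrist','w4'); P=cloud(p)
Q=P[sel(P,None,(490,310,37),(600,410,47))]; print(len(Q),np.median(Q,0),cv2.minEnclosingCircle(Q[:,:2].astype(np.float32)))
E
```

```text
t 38.075 grasp [540.6 357.9 196. ] psi -0.060 tilt [-0. -0. -1.] turn 0.000 local after turn x -1.3 y 1.2 z 164.0 gap 1.000537938598713
3323 [541.1 359.2  40.6] ((541.83349609375, 358.9776611328125), 25.921510696411133)
```

View pics/w4.png

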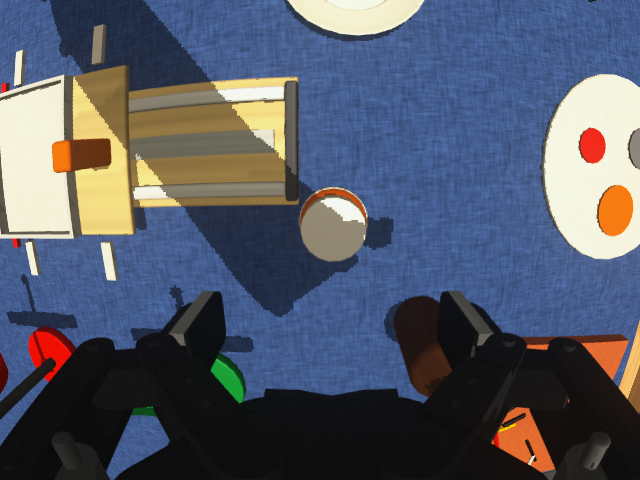

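The wrist view shows the orange pot at (333,225), about 35 px from the rail's end at (298,140). I turn the grip a little so a finger stays clear of the rail.

Emit:
drive_tool --deltas '[[[-1,1,0],-0.17,1],[[0,0,0],-0.17,1],[[0,0,40],0,1],[[0,0,40],0,1],[[0,0,40],0,1],[[0,0,25],0,1],[[0,0,15],0,1],[[0,0,0],0,1],[[0,0,0],0,1]]'

```text
time: 39.25
tcp_pos: [544.5, 360.7, 196.8]
tcp_rot: [[-0.961, -0.277, 0.002], [-0.277, 0.961, 0.002], [-0.003, 0.001, -1.0]]
wrist_force: [0.4, 0.1, 0.1]
finger_gap: 1.0
finger_force: 0.0
```

```bash
python3 go.py 541.8 359 32 0.28
```

```text
t 39.25 grasp [544.8 360.9  42.1] psi 0.280 tilt [ 0.  0. -1.] turn 0.000 local after turn x 3.4 y -1.0 z 10.1 gap 1.0003326121808087
```

Emit:
drive_tool --deltas '[[[3,-1,10],0,1],[[0,0,0],0,1],[[0,0,0],0,-1],[[0,0,0],0,-1],[[0,0,0],0,-1],[[0,0,0],0,-1],[[0,0,0],0,-1]]'

```text
time: 40.12
tcp_pos: [541.5, 358.5, 185.5]
tcp_rot: [[-0.961, -0.276, 0.001], [-0.276, 0.961, 0.001], [-0.001, 0.0, -1.0]]
wrist_force: [0.5, -1.3, 5.2]
finger_gap: 0.588
finger_force: 62.2
```

Emit:
drive_tool --deltas '[[[0,0,-10],0,-1],[[0,0,-40],0,-1],[[0,0,-40],0,-1],[[0,0,-40],0,-1],[[0,0,0],0.17,-1],[[0,0,0],0.17,-1],[[0,0,0],0,-1]]'

```text
time: 41.0
tcp_pos: [540.8, 358.4, 314.7]
tcp_rot: [[-0.998, 0.058, -0.001], [0.058, 0.998, -0.001], [0.001, -0.001, -1.0]]
wrist_force: [0.3, 0.5, -2.0]
finger_gap: 0.584
finger_force: 61.7
```

```bash
python3 go.py 489.5 62 66 -0.06
```

```text
t 41.0 grasp [540.7 358.4 160. ] psi -0.058 tilt [-0. -0. -1.] turn 0.002 local after turn x 33.4 y -298.9 z 94.0 gap 0.584493906098299
```

Emit:
drive_tool --deltas '[[[0,-15,0],0,-1],[[4,-40,0],0,-1],[[4,-40,0],0,-1],[[4,-40,0],0,-1],[[4,-40,0],0,-1],[[4,-40,0],0,-1],[[5,-40,0],0,-1],[[5,-35,0],0,-1],[[0,-9,0],0,-1],[[0,0,0],0,-1]]'

```text
time: 42.25
tcp_pos: [493.2, 60.8, 315.0]
tcp_rot: [[-0.998, 0.06, 0.0], [0.06, 0.998, 0.0], [-0.0, 0.0, -1.0]]
wrist_force: [-0.0, 0.1, -2.0]
finger_gap: 0.589
finger_force: 61.7
```

```bash
python3 go.py 492.4 61.3 61 -0.06; python3 hk.py orange 0 0 2>/dev/null|head -1; python3 - <<'E'
from m import *
p=cap('side'); P=cloud(p); Q=P[sel(P,None,(455,20,105),(530,110,175))]; print(len(Q),np.percentile(Q,[2,50,98],axis=0))
E
```

```text
t 42.25 grasp [493.2  60.9 160.3] psi -0.060 tilt [ 0.  0. -1.] turn 0.000 local after turn x 0.8 y 0.4 z 99.3 gap 0.589055425061566
[-0.   0.1 -2. ] 0.589055425061566
350 [[467.7  21.7 133.1]
 [490.5  42.8 155.2]
 [520.5  73.2 173.6]]
```

Pot is in the gripper over the tray. I lower it 98 mm and look before release.

Emit:
drive_tool --deltas '[[[1,0,30],0,-1],[[0,0,30],0,-1],[[0,0,20],0,-1],[[0,0,10],0,-1],[[0,0,5],0,-1],[[0,0,2],0,-1],[[0,0,1],0,-1],[[0,0,0],0,-1]]'

```text
time: 43.35
tcp_pos: [492.6, 61.8, 217.3]
tcp_rot: [[-0.998, 0.06, 0.001], [0.06, 0.998, 0.0], [-0.001, 0.0, -1.0]]
wrist_force: [0.2, -0.2, -1.7]
finger_gap: 0.584
finger_force: 61.7
```

```bash
python3 hk.py red 0 0; cp $(ls -t pics/crop_r*|head -1) pics/v5.png;  python3 go.py 492.4 61.3 61 -0.06
```

```text
[ 0.2 -0.2 -1.7] 0.5837818345783912
0.88 [383. 226.] [633.3 -13.6 182.5] [[628.1852628585016, -75.52603500659302, -0.9318988012494356], [694.5616223174143, 170.88519349014086, 241.84369938435654]]
t 43.45 grasp [492.6  61.8  62.5] psi -0.060 tilt [ 0.  0. -1.] turn 0.000 local after turn x 0.2 y -0.5 z 1.5 gap 0.5833413235285034
```

View pics/v5.png

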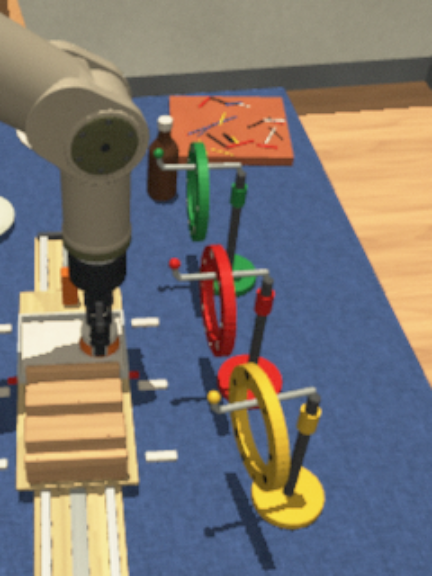

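The pot is in the tray's right half at (100,340), and all three hoops hang. I set it down.

Emit:
drive_tool --deltas '[[[0,0,1],0,-1],[[0,0,1],0,-1],[[0,0,0],0,-1],[[0,0,0],0,0.5],[[0,0,0],0,0.7],[[0,0,-10],0,0.7],[[0,0,-40],0,0.7],[[0,0,-50],0,0.7],[[0,0,-50],0,0.7],[[0,0,0],0,0.7]]'

```text
time: 44.7
tcp_pos: [493.5, 61.7, 369.9]
tcp_rot: [[-0.998, 0.06, 0.009], [0.06, 0.998, 0.002], [-0.008, 0.003, -1.0]]
wrist_force: [0.1, 0.1, -1.1]
finger_gap: 0.848
finger_force: 0.0
```

```bash
python3 pt.py; python3 - <<'E'
from m import *
p=cap('wrist'); P=cloud(p); Q=P[sel(P,None,(440,10,67),(545,112,78))]; print(len(Q),np.median(Q,0),cv2.minEnclosingCircle(Q[:,:2].astype(np.float32)))
E
python3 go.py 498 -411 200 -0.06
```

```text
top pot blue 284 [ 499.  -410.9   42.1] ((498.8857421875, -410.22821044921875), 25.655790328979492)
tray 0.45 [639.2 432.2  30. ]
rim 0 ((0.0, 0.0), (0.0, 0.0), 0.0)
side pot blue 621 [ 497.6 -413.2   41.7] ((497.5860290527344, -412.3984375), 25.881826400756836)
tray 0.91 [456.7  69.   30. ]
rim 194 ((455.37542724609375, 63.951011657714844), (120.11376953125, 152.1717071533203), 87.64795684814453)
3712 [492.2  62.3  70.6] ((493.2286376953125, 62.17451477050781), 26.064470291137695)
t 44.95 grasp [491.6  61.7 209. ] psi -0.060 tilt [-0. -0. -1.] turn 0.000 local after turn x -34.7 y -471.4 z 9.0 gap 0.8523967611777492
```

Emit:
drive_tool --deltas '[[[-3,-20,0],0,0.9],[[-4,-50,0],0,1],[[-4,-50,0],0,1],[[-4,-50,0],0,1],[[-4,-50,0],0,1],[[-4,-50,0],0,1],[[-4,-50,0],0,1],[[-4,-50,0],0,1],[[-4,-50,0],0,1],[[0,-50,0],0,1]]'

```text
time: 46.2
tcp_pos: [499.4, -410.6, 363.2]
tcp_rot: [[-0.998, 0.059, -0.002], [0.059, 0.998, 0.001], [0.002, 0.001, -1.0]]
wrist_force: [0.8, -0.3, 0.1]
finger_gap: 1.004
finger_force: 0.0
```

Emit:
drive_tool --deltas '[[[0,0,30],0,1],[[0,0,0],0,1],[[0,0,0],0,1]]'

```text
time: 46.58
tcp_pos: [499.8, -408.7, 334.9]
tcp_rot: [[-0.998, 0.058, -0.001], [0.058, 0.998, 0.001], [0.001, 0.001, -1.0]]
wrist_force: [-0.2, -1.0, -0.0]
finger_gap: 1.001
finger_force: 0.0
```

```bash
python3 - <<'E'
from m import *
p=cap('wrist'); P=cloud(p); Q=P[sel(P,None,(450,-465,37),(550,-360,47))]; print(len(Q),np.median(Q,0),cv2.minEnclosingCircle(Q[:,:2].astype(np.float32)))
E
python3 go.py 498 -410.5 31 -0.06
```

```text
3724 [ 496.9 -410.3   40.7] ((497.7179870605469, -410.3647155761719), 25.80778694152832)
t 46.625 grasp [ 500.  -408.7  180.9] psi -0.058 tilt [ 0. -0. -1.] turn 0.002 local after turn x 1.9 y -1.9 z 149.9 gap 0.9980991246140956
```

Emit:
drive_tool --deltas '[[[2,-2,40],0,1],[[0,0,40],0,1],[[0,0,40],0,1],[[0,0,25],0,1],[[0,0,0],0,1]]'

```text
time: 47.25
tcp_pos: [497.3, -410.2, 188.9]
tcp_rot: [[-0.998, 0.058, -0.002], [0.058, 0.998, 0.002], [0.002, 0.002, -1.0]]
wrist_force: [0.5, 0.7, 1.2]
finger_gap: 1.005
finger_force: 0.0
```

```bash
python3 go.py 497.8 -410.5 31 -0.06
```

```text
t 47.25 grasp [ 497.  -409.9   34.2] psi -0.058 tilt [-0.  0. -1.] turn 0.002 local after turn x -0.8 y -0.6 z 3.2 gap 1.0053366173690874
```

Emit:
drive_tool --deltas '[[[0,0,3],0,1],[[0,0,0],0,-1],[[0,0,0],0,-1],[[0,0,0],0,-1],[[0,0,0],0,-1],[[0,0,0],0,-1]]'

```text
time: 48.0
tcp_pos: [497.5, -411.7, 188.4]
tcp_rot: [[-0.998, 0.06, 0.002], [0.06, 0.998, -0.001], [-0.002, -0.001, -1.0]]
wrist_force: [-0.7, 0.1, 6.2]
finger_gap: 0.585
finger_force: 62.0
```

Emit:
drive_tool --deltas '[[[0,0,-10],0,-1],[[0,0,-40],0,-1],[[0,0,-40],0,-1],[[0,0,-40],0,-1],[[0,0,-10],0,-1],[[0,0,0],0,-1]]'

```text
time: 48.75
tcp_pos: [497.1, -411.3, 327.2]
tcp_rot: [[-0.998, 0.06, 0.001], [0.06, 0.998, -0.0], [-0.001, -0.0, -1.0]]
wrist_force: [-0.4, 0.5, -2.2]
finger_gap: 0.583
finger_force: 62.5
```

```bash
python3 go.py 429.5 65 62 -0.06; python3 pt.py
```

```text
t 48.75 grasp [ 497.2 -411.4  172.5] psi -0.060 tilt [ 0. -0. -1.] turn 0.000 local after turn x 96.1 y 471.5 z 110.5 gap 0.5832991266047202
tray 0.94 [457.2  67.5  30. ]
rim 335 ((455.97784423828125, 64.50064849853516), (118.3924560546875, 150.7868194580078), 86.70640563964844)
rim 33 ((380.06610107421875, 37.34886169433594), (9.545945167541504, 58.63939666748047), 5.0577006340026855)
```

Emit:
drive_tool --deltas '[[[5,15,0],0,-1],[[10,50,0],0,-1],[[10,50,0],0,-1],[[10,50,0],0,-1],[[10,50,0],0,-1],[[10,50,0],0,-1],[[10,50,0],0,-1],[[10,50,0],0,-1],[[10,50,0],0,-1],[[10,50,0],0,-1]]'

```text
time: 50.2
tcp_pos: [429.3, 60.0, 326.2]
tcp_rot: [[-0.998, 0.06, -0.001], [0.06, 0.998, -0.0], [0.001, -0.0, -1.0]]
wrist_force: [0.9, 0.1, -1.2]
finger_gap: 0.582
finger_force: 62.7
```

Emit:
drive_tool --deltas '[[[0,6,0],0,-1],[[0,0,30],0,-1],[[0,0,0],0,-1]]'

```text
time: 50.58
tcp_pos: [429.4, 63.6, 294.7]
tcp_rot: [[-0.998, 0.061, -0.005], [0.061, 0.998, -0.002], [0.005, -0.002, -1.0]]
wrist_force: [-0.4, 0.0, -1.6]
finger_gap: 0.587
finger_force: 62.7
```

```bash
python3 go.py 429.5 65 64 -0.06;
```

```text
t 50.575 grasp [428.6  63.3 140. ] psi -0.061 tilt [-0. -0. -1.] turn -0.001 local after turn x -0.7 y 1.7 z 76.0 gap 0.5870005784244933
```

Emit:
drive_tool --deltas '[[[0,1,25],0,-1],[[0,0,25],0,-1],[[0,0,15],0,-1],[[0,0,8],0,-1],[[0,0,0],0,-1]]'

```text
time: 51.2
tcp_pos: [430.6, 65.3, 223.9]
tcp_rot: [[-0.998, 0.06, -0.0], [0.06, 0.998, -0.0], [0.0, -0.0, -1.0]]
wrist_force: [-0.0, 0.1, -1.2]
finger_gap: 0.585
finger_force: 62.7
```

```bash
python3 go.py 429.5 65 64 -0.06;python3 hk.py red 0 0; cp $(ls -t pics/hk_r*|head -1) pics/v6.png
```

```text
t 51.2 grasp [430.5  65.3  69.2] psi -0.060 tilt [-0. -0. -1.] turn -0.000 local after turn x 1.0 y -0.3 z 5.2 gap 0.5851783108795928
[-0.   0.1 -1.2] 0.5851783108795928
0.92 [381. 227.] [632.4 -21.  187.6] [[628.3660522480807, -75.07777111292742, 105.64401831427195], [643.3212681425911, 58.590306086371946, 241.43460949041065]]
0.44 [302. 289.] [450.6 -71.9  62.8] [[374.27584933895395, -160.25621390900847, 26.52113388460505], [528.0028220380456, 167.55266541574127, 82.08532676308779]]
```

View pics/v6.png

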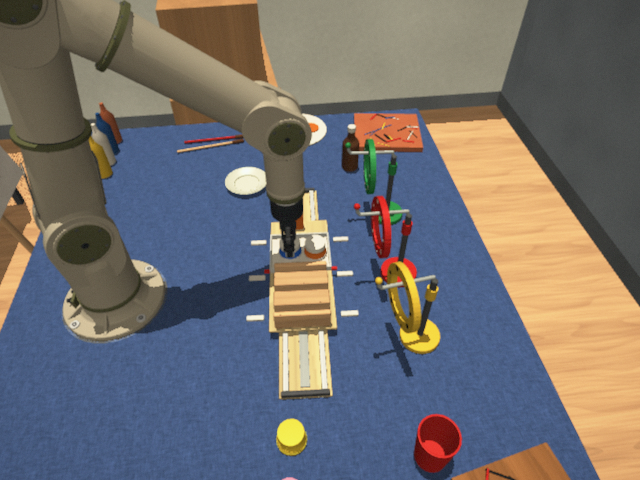

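Both pots are side by side over the tray: blue in the gripper at (290,248), orange at (315,245). I lower the last 5 mm and release.

Emit:
drive_tool --deltas '[[[0,0,3],0,-1],[[0,0,2],0,-1],[[0,0,1],0,-1],[[0,0,0],0,-1],[[0,0,0],0,0.5],[[0,0,0],0,0.7],[[0,0,-10],0,0.7],[[0,0,-40],0,0.7],[[0,0,-50],0,0.7],[[0,0,0],0,0.7]]'

```text
time: 52.55
tcp_pos: [431.9, 65.6, 322.2]
tcp_rot: [[-0.998, 0.06, 0.008], [0.06, 0.998, 0.003], [-0.008, 0.003, -1.0]]
wrist_force: [0.3, 0.0, -0.6]
finger_gap: 0.851
finger_force: 0.0
```

```bash
python3 go.py 460.3 160 68 -0.06; python3 - <<'E'
from m import *
p=cap('wrist'); P=cloud(p)
for x in (430,493): 
    Q=P[sel(P,None,(x-30,10,66),(x+30,112,78))]; print(len(Q),np.median(Q,0),cv2.minEnclosingCircle(Q[:,:2].astype(np.float32)))
Q=P[sel(P,None,(435,130,88),(490,190,97))]; print('handle',Q.mean(0))
E
```

```text
t 52.55 grasp [433.1  66.  167.5] psi -0.060 tilt [ 0.  0. -1.] turn -0.000 local after turn x -21.5 y 95.5 z 99.5 gap 0.8505748053379243
5130 [429.2  66.1  70.6] ((430.54156494140625, 65.71185302734375), 25.99171257019043)
3948 [490.8  62.4  70.6] ((492.86669921875, 62.48265838623047), 26.00309181213379)
handle [459.5 158.9  90.3]
```

Emit:
drive_tool --deltas '[[[-13,45,0],0,0.1],[[-13,49,0],0,0.1],[[0,0,0],0,0.1],[[0,0,30],0,0.1],[[0,0,0],0,0.1]]'

```text
time: 53.22
tcp_pos: [460.8, 156.8, 285.3]
tcp_rot: [[-0.998, 0.06, -0.006], [0.06, 0.998, -0.003], [0.005, -0.003, -1.0]]
wrist_force: [-0.8, 0.5, -0.0]
finger_gap: 0.555
finger_force: 0.0
```

```bash
python3 go.py 460.3 160 68 -0.06
```

```text
t 53.225 grasp [459.9 156.4 130.6] psi -0.060 tilt [-0. -0. -1.] turn -0.000 local after turn x -0.1 y 3.7 z 62.6 gap 0.5545202405884583
```

Emit:
drive_tool --deltas '[[[0,3,20],0,0.1],[[0,0,25],0,0.1],[[0,0,15],0,0.1],[[0,0,0],0,0.1],[[0,0,0],0,-1],[[0,0,0],0,-1],[[0,0,0],0,-1],[[0,0,0],0,-1]]'

```text
time: 54.22
tcp_pos: [462.7, 160.0, 229.0]
tcp_rot: [[-0.998, 0.061, 0.001], [0.061, 0.998, -0.0], [-0.001, -0.0, -1.0]]
wrist_force: [-2.1, -3.3, 6.0]
finger_gap: 0.228
finger_force: 59.1
```

Emit:
drive_tool --deltas '[[[0,4,0],0,-1],[[0,8,0],0,-1],[[0,13,0],0,-1],[[0,17,0],0,-1],[[0,19,0],0,-1],[[0,19,0],0,-1],[[0,17,0],0,-1],[[0,13,0],0,-1],[[0,8,0],0,-1],[[0,2,0],0,-1]]'

```text
time: 55.48
tcp_pos: [470.0, 281.1, 229.1]
tcp_rot: [[-0.998, 0.06, 0.002], [0.06, 0.998, 0.001], [-0.002, 0.001, -1.0]]
wrist_force: [-0.8, -4.6, 9.5]
finger_gap: 0.228
finger_force: 60.1
```

Emit:
drive_tool --deltas '[[[0,0,0],0,-1],[[0,0,0],0,-1]]'

```text
time: 55.72
tcp_pos: [470.0, 281.1, 229.0]
tcp_rot: [[-0.998, 0.06, 0.002], [0.06, 0.998, 0.001], [-0.002, 0.001, -1.0]]
wrist_force: [-0.1, -1.1, 6.3]
finger_gap: 0.229
finger_force: 59.6
```

Emit:
drive_tool --deltas '[[[0,0,0],0,-0.2],[[0,0,0],0,0.1],[[0,0,0],0,0.1],[[0,0,-30],0,0.1],[[0,0,-50],0,0.1],[[0,0,-50],0,0.1],[[0,0,-20],0,0.1],[[0,0,0],0,0.1]]'

```text
time: 56.72
tcp_pos: [469.7, 280.8, 379.5]
tcp_rot: [[-0.998, 0.06, 0.003], [0.06, 0.998, 0.002], [-0.003, 0.002, -1.0]]
wrist_force: [0.6, 0.7, -1.4]
finger_gap: 0.549
finger_force: 0.0
```

```bash
python3 st.py; python3 - <<'E'
from m import *
p=cap('wrist'); P=cloud(p)
Q=P[sel(P,None,(440,245,88),(500,315,97))]; print('handle',len(Q),Q.mean(0))
for x in (438,500): 
    Q=P[sel(P,None,(x-30,130,66),(x+30,232,78))]; print(len(Q),np.median(Q,0),cv2.minEnclosingCircle(Q[:,:2].astype(np.float32)) if len(Q) else '')
cap('side','v7')
E
```

```text
handle 15 [459.8 281.4  90.9]
pot blue 18 [ 420.4 -388.4   43.4]
handle 854 [467.6 281.3  90.4]
3125 [437.5 189.1  70.7] ((437.794921875, 187.89279174804688), 25.79876708984375)
2740 [499.5 185.4  70.6] ((500.814208984375, 184.09564208984375), 25.982770919799805)
```

View pics/v7.png

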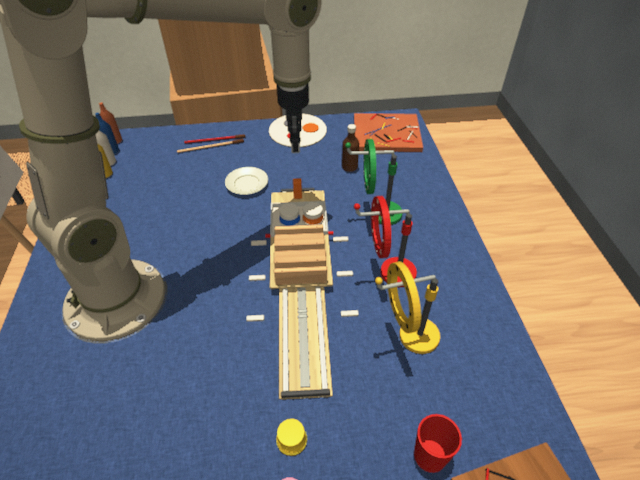

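The side view shows the carrier at the last plates, both pots standing in the tray and all hoops hung. I move the arm clear and check the final travel with the same camera as before.

Emit:
drive_tool --deltas '[[[0,40,-20],0,0.1],[[0,50,0],0,0.1],[[0,50,0],0,0.1],[[0,50,0],0,0.1],[[0,0,0],0,0.1]]'

```text
time: 57.5
tcp_pos: [478.5, 474.7, 393.7]
tcp_rot: [[-0.999, 0.053, -0.005], [0.053, 0.999, -0.002], [0.005, -0.002, -1.0]]
wrist_force: [-0.3, -0.7, 0.2]
finger_gap: 0.55
finger_force: 0.0
```

```bash
python3 - <<'E'
from m import *
for i in range(3):
    p=cap('top','v8'); P=cloud(p)
    Q=P[sel(P,None,(440,245,86),(500,315,98))]; print('handle',len(Q),Q.mean(0),Q.min(0),Q.max(0))
p=cap('side'); P=cloud(p)
Q=P[sel(P,None,(440,245,86),(500,315,98))]; print('side handle',len(Q),Q.mean(0),Q.min(0),Q.max(0))
E
```

```text
handle 83 [468.7 280.   90.9] [457.7 270.1  86.1] [479.8 290.9  97.6]
handle 84 [468.5 280.   91.3] [457.7 270.   86.1] [479.8 290.6  97.8]
handle 80 [468.8 280.4  91.7] [457.6 270.4  87. ] [479.7 290.5  96.3]
side handle 49 [468.4 275.9  90.6] [456.9 264.7  86.5] [479.8 288.7  94.8]
```

View pics/v8.png

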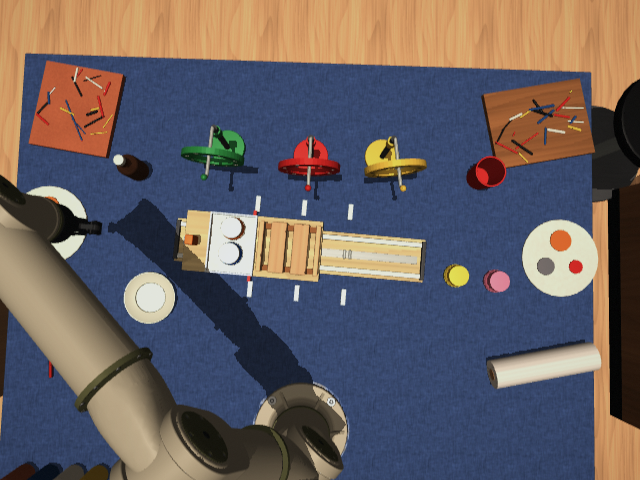

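The carrier reads about 1.3 mm past the last detent, so I grip the handle again and ease it to the centre (TCP y 279.5).

Emit:
drive_tool --deltas '[[[0,-50,0],0,0.1],[[0,-50,0],0,0.1],[[0,-50,0],0,0.1],[[0,-45,0],0.006,0.1],[[0,0,40],0,0.1],[[0,0,40],0,0.1],[[0,0,0],0,0.1]]'

```text
time: 58.58
tcp_pos: [468.1, 273.6, 315.5]
tcp_rot: [[-0.998, 0.068, -0.005], [0.068, 0.998, -0.003], [0.004, -0.004, -1.0]]
wrist_force: [-0.2, 0.4, 0.5]
finger_gap: 0.548
finger_force: 0.0
```

```bash
python3 go.py 468 279.5 72 -0.06
```

```text
t 58.575 grasp [467.4 273.1 160.8] psi -0.068 tilt [-0. -0. -1.] turn -0.008 local after turn x -0.2 y 6.4 z 88.8 gap 0.547735732258062
```

Emit:
drive_tool --deltas '[[[0,6,20],-0.008,0.1],[[0,0,30],0,0.1],[[0,0,25],0,0.1],[[0,0,10],0,0.1],[[0,0,0],0,0.1],[[0,0,0],0,0.1]]'

```text
time: 59.32
tcp_pos: [470.1, 281.8, 234.5]
tcp_rot: [[-0.998, 0.058, 0.002], [0.058, 0.998, 0.001], [-0.002, 0.001, -1.0]]
wrist_force: [-0.3, 0.3, 0.6]
finger_gap: 0.547
finger_force: 0.0
```

```bash
python3 go.py 468 279.5 72 -0.06
```

```text
t 59.325 grasp [470.4 282.   79.8] psi -0.058 tilt [ 0.  0. -1.] turn 0.002 local after turn x 2.3 y -2.6 z 7.8 gap 0.5469631744445107
```

Emit:
drive_tool --deltas '[[[1,-2,8],0,0.1],[[0,0,0],0,0.1],[[0,0,0],0,-1],[[0,0,0],0,-1],[[0,0,0],0,-1],[[0,0,0],0,-1]]'

```text
time: 60.08
tcp_pos: [468.4, 279.6, 225.2]
tcp_rot: [[-0.998, 0.058, 0.0], [0.058, 0.998, 0.0], [-0.0, 0.0, -1.0]]
wrist_force: [-1.6, -0.8, 5.3]
finger_gap: 0.232
finger_force: 59.2
```

Emit:
drive_tool --deltas '[[[0,0,0],0,-0.2],[[0,0,0],0,0.1],[[0,0,0],0,0.1],[[0,0,-30],0,0.1],[[0,0,-50],0,0.1],[[0,0,-50],0,0.1],[[0,40,-20],0,0.1],[[0,50,0],0,0.1],[[0,50,0],0,0.1],[[0,0,0],0,0.1]]'

```text
time: 61.32
tcp_pos: [474.4, 424.0, 373.5]
tcp_rot: [[-0.999, 0.051, -0.002], [0.051, 0.999, 0.001], [0.002, 0.001, -1.0]]
wrist_force: [-0.2, 0.3, -0.2]
finger_gap: 0.552
finger_force: 0.0
```

```bash
python3 - <<'E'
from m import *
p=cap('top'); P=cloud(p)
Q=P[sel(P,None,(440,245,86),(500,315,98))]; print('handle',len(Q),Q.mean(0))
for x in (438,500):
    Q=P[sel(P,None,(x-30,130,66),(x+30,232,78))]; print('pot',len(Q),np.median(Q,0))
p=cap('side')
for c in ['red','yellow','green']:
    for d in models.trace(p,'hoop_'+c)[:1]:
        Q=mask_pts(p,d['pixels']); print(c,'%.2f'%d['p'],np.percentile(Q[Q[:,2]>90],[2,50,98],axis=0).tolist())
E
```

```text
handle 84 [468.7 278.5  91.2]
pot 349 [439.  184.7  71.7]
pot 333 [502.3 180.9  71.6]
red 0.86 [[628.2667881614051, -75.63387714964922, 113.022303218298], [632.2736902236566, -22.269964137464967, 189.2628440075913], [642.6054570025135, 50.54483495525623, 241.63819855072157]]
yellow 0.80 [[625.0103377372615, -270.57756739481744, 111.75709663067362], [637.9848695656638, -216.39467011694126, 191.24999222732015], [652.0444386422398, -145.42888483212528, 241.51731829907644]]
green 0.78 [[641.9525935494845, 142.9499873626397, 120.32912251355926], [650.2463472956134, 189.28233429475836, 190.7823549111106], [661.1690970362339, 267.95484230443924, 242.0432066934661]]
```

The handle now reads 278.5, which is 240 mm of travel. Pots and hoops are in place, so I hand in.

```bash
python3 -c "
from bench import order
print(order.hand_in())"
```

```text
the job is handed in; nothing more can be done
None
```

I handed the job in at about 61 s: all three hoops hang on the hooks of their own colour, both pots stand in the tray, and the carrier sits at the last station (about 240 mm of travel; eased back about 1.5 mm after a slight overshoot).

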